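Load a chromatography column into a clamshell column heater

ROBOT

A 6-joint arm with a two-finger parallel gripper is mounted at the origin on the work surface. World frame = base frame: x ahead of the robot, y to its left, z up, the work surface at z = 0. Lengths are in mm, angles in rad, forces in N, time in s.
With the tool pointing down it reaches from about 350 to 975 mm from the base axis. Payload 7.1 kg.
Tool frame: the origin (TCP) lies midway between the tips of the shut fingers; the grasp point (between the pads) lies 19 mm behind it; z points along the fingers, y is the line along which they close (so a half turn about z gives the same grasp; the last joint's range is limited). The gripper opens to 88 mm and grips with 3 to 60 N. Pads are 20 mm wide; open, the fingers measure 115 mm over their backs; the gripper's body (75 mm by 178 mm) begins 61 mm behind the grasp point.
Start: joints at [-1.246, 0.423, 1.63, -0, 1.089, -0.019], TCP at [210.684, -588.402, 222.675] pointing down, gripper open.
Joint ranges: [-3, 3], [-0.9, 2.11], [0.09, 2.58], [-1.31, 4.45], [0.11, 2.69], [-2.54, 2.54]. Speed limits (rad/s): [2.39, 2.39, 3.01, 3.14, 3.14, 3.14].

INTERFACE

Orientations are given as a rotation vector (axis times angle).
In Python, from workcell import ctrl gives the robot as it stands.
- The arm moves only by the shell command python3 -m pendant 'ROWS'. ROWS is a JSON object of lists of equal length, an entry for each row: "grip": the opening, from -1 (shut) to 1 (fully open); "linear": the shift along the tool's x, y, z in mm, a list of three; "angular": the turn, a rotation vector about the tool's x, y, z in rad, a list of three. In form: {"grip": [grip, ...], "linear": [[tx, ty, tz], ...], "angular": [[ax, ay, az], ...]}. A call has 1 to 12 rows; each row shifts and turns the commanded pose from where the row before left it, along the tool's axes as they then stand; what a row does not reach is not made up. A row lasts 1/12 s, in which the tool goes at most 41.7 mm and 7.16 degrees, less where a joint would pass 70% of its speed; a pose out of reach is approached as far as the arm can. A call with a gripper value outside its range is refused whole. The fingers move at their own pace and stop on an object; the grip force is fixed at half the most. Time passes only in rows, so rows that do not move let the fingers close. It gives the time, the measured TCP pose, the force, the opening and the grip force at its end, in the units of the state.
- ctrl.get_obs(): the state, without advancing time (a new reading comes with each control period).
- ctrl.get_image(name): name is "scene" or "top" or "wrist"; returns the picture (384x512x3 uint8, red, green, blue); there is no depth.
- ctrl.camera_params(name): a dict with "vfov" (degrees; the focal length in pixels is half the picture's height over the tangent of half this angle, whatever the lens; pixels are square), "cx", "cy" (the principal point, pixels), "R" (3x3) and "t" (3): a world point X has camera coordinates R X + t; the wrist camera has in their place "T_tool_cam" (4x4, takes a point from camera to tool coordinates, whose origin is the TCP and whose axes are the flange's). Camera axes: x right, y down, z forward; pixel columns grow to the right and rows downward; lengths in mm; the calibration is good to about 2 mm. A picture is of the moment at which its call begins: read the wrist's pose just before it. camera_params takes no time and is no camera call.
- ctrl.close_job(): hands the job in; it is judged then, once.
The state is a dict: "t": time; "qpos": joint angles; "qvel": joint speeds; "joint_torque": joint torques, N m; "ee_pos": TCP position; "orientation": TCP orientation; "ft_force": force on the tool from outside, world axes, zero at the start; "moment": the same for the moment, N m; "width": finger opening in mm; "grasp_force": force on a finger pad.
Only numpy, scipy, OpenCV 4.12 (cv2) and the standard library are available. Lean on these libraries where they do the work, as an engineer would, in place of code of your own. Each camera call takes 0.05 s, during which the arm holds its last target. There are 200 camera calls.

TASK

Take the long steel column out of the open grey storage box and lay it in the notches of the white column heater's lower half, then swing the heater's hinged upper half shut until the two halves meet edge to edge, and after that turn the swivel latch fully across the upper half's front tab. Last of all, put the lid on the empty storage box and press it firmly down until it sits level all round. Leave the other things on the bench where they are.

Things in the scene. Friction and masses are not known exactly. Their poses are not given: they have to be found in the camera images.
- heater: White lower half of the column heater, fixed to the bench: open tray 106 (x) by 146 (y) by 45 mm high, walls and floor 8 thick. Origin: centre of its underside, on the bench; z up, +x towards the hinge, -x is its front. Inside, at y = +-45 to +-65, stand two supports with U notches 26 wide for the column's end fittings; between them it is open down to the floor.
- heater_seat (a point): Where the centre of the column belongs in the heater: heater x = 0, y = 0, z = 40 mm, the column lying along the heater's y with its fittings in the notches (notch floor 29, notch top 42 above the bench; tray 130 long inside). Axes as the heater's.
- cover (a joint): Hinge of the heater's white upper half, an inverted tray 106 by 146, 30 mm thick, 0.35 kg. 0 = shut, edges meeting, its top 75 above the bench; grows as its front edge swings up and back, 1.57 = upright, at most 2.1. The hinge has friction: the half stays where it is left and must be pushed all the way down (about 5 N at the front edge).
- cover_hinge (a point): Middle of the hinge line, at heater x = +53, y = 0, z = 45; the line runs along the heater's y. Axes as the heater's.
- cover_tab (a point): Near the end of the flat front tab of the upper half: tab 10 thick, 60 wide along y, standing 32 out from the half's front edge, level with the seam. The point is at mid thickness, 128 from the hinge line. Its axes turn with the upper half.
- latch (a joint): Swivel latch, a flat steel arm on a vertical post in front of the heater (post axis at heater x = -75, y = -50 mm; top of the arm 65 above the bench). 0 = arm points along heater +y, across the tab of the shut upper half (end stop); grows counter-clockwise seen from above, to at most 2.4, clear of the tab. It stays where it is left.
- latch_peg (a point): Point on the axis of the upright peg (10 diameter, 30 tall) at the end of the latch arm, 40 from the post's axis; the point is 87 above the bench, 8 below the top of the peg.
- box: Grey open storage box, fixed to the bench: outside 92 (x) by 140 (y) by 55 high, walls 5, floor 5. Origin: centre of its underside, z up. Two notched supports like the heater's hold the column along y with its axis 35 above the bench at x = 0; the middle is open for the fingers.
- lid: Loose grey box lid, lying right way up, 0.15 kg. Plate 96 (x) by 144 (y) by 4 mm; below it a plug frame 75 by 123, 10 deep, that enters the box; on top a grip ridge 14 (x) by 60 (y), 14 to 40 above the origin. Origin: centre of the plug frame's underside. Fully down (plate on the rim, either way round) it lies 45 above the box's origin.
- column: Long steel column, 120 long, along its own y; tube 16 diameter over the middle 72, round end fittings 22 diameter; about 0.15 kg. Origin: its centre, on its axis. Starts in the storage box.
- spare: Short steel cartridge, 66 by 22 by 22, square ends, lying on the bench; a bystander. Origin: centre of underside.
- pen: White pen 120 long, 12 thick, lying on the bench; a bystander.
- vial: Small amber vial 28 diameter, 55 tall, standing; a bystander.
- beaker: Glass beaker 70 diameter, 85 tall; a bystander.
- wrench: Steel wrench 150 long lying on the bench; a bystander.
- solvent: Amber bottle 86 diameter, 180 tall; a bystander.
Not all that is in view belongs to the job. What is shaped like the heater but orange is not meant.

How it is judged:
By the outcome, as a careful person would: the job done as asked, in the order asked, and still so for the second after the job is handed in, with the robot touching nothing.
It also fails if it takes over 72 s, if anything falls off the work surface, if the arm or the gripper's body presses on something with over 40 N, if the wrist force passes 120 N, or if a joint passes its speed limit or range.

## Working session

There is one attempt and no reset: what is moved stays moved. The work goes in short steps, Python scripts to look and compute and a shell command to move; the robot and the scene stay as the last step left them, time stands still between calls to the robot, and variables do not carry over. Pictures are saved under pics/ and viewed, at most 10 in all, crops included, and the job is handed in when it is done.

```bash
ls; mkdir -p pics
cat > h.py <<'E'
import numpy as np,cv2
from workcell import ctrl
from scipy.spatial.transform import Rotation as Ro
def cam(n,o=None):
    p=ctrl.camera_params(n)
    f=192/np.tan(np.radians(p['vfov'])/2)
    K=np.array([[f,0,p['cx']],[0,f,p['cy']],[0,0,1]])
    if n=='wrist':
        T=np.eye(4);T[:3,:3]=Ro.from_rotvec(o['orientation']).as_matrix();T[:3,3]=o['ee_pos']
        M=np.linalg.inv(T@np.array(p['T_tool_cam']));return K,M[:3,:3],M[:3,3]
    return K,np.array(p['R']),np.array(p['t'])
def ray(c,u,z):
    K,R,t=c;C=-R.T@t;d=R.T@np.linalg.inv(K)@np.array([u[0],u[1],1.]);return C+d*(z-C[2])/d[2]
def proj(c,X):
    K,R,t=c;x=K@(R@np.array(X)+t);return x[:2]/x[2]
def shot(n,f):
    o=ctrl.get_obs();im=ctrl.get_image(n);cv2.imwrite(f,im[:,:,::-1]);return im,cam(n,o),o
E
python3 - <<'E'
from h import *
for n in('top','scene'):
    im,c,o=shot(n,f'pics/{n}0.png');print(n,-c[1].T@c[2],c[0][0,0],c[1].round(3).tolist(),{k:v for k,v in ctrl.camera_params(n).items() if k not in 'Rt'})
print(o, ctrl.camera_params('wrist'))
a=cv2.imread('pics/top0.png');cv2.imwrite('pics/top0b.png',cv2.resize(a,(800,600),interpolation=cv2.INTER_CUBIC))
E
```

```text
pics
top [ 358.33990109  -24.5744767  1441.56713353] 432.13636064839227 [[0.011, -1.0, 0.004], [-0.996, -0.011, -0.094], [0.094, -0.003, -0.996]] {'vfov': 47.91155727767712, 'cx': 251.96954255674626, 'cy': 188.76851480717622}
scene [1051.41153467  555.05362015  936.35354575] 452.45938653208117 [[-0.711, 0.704, -0.006], [0.51, 0.509, -0.693], [-0.485, -0.495, -0.721]] {'vfov': 45.9876353963882, 'cx': 257.57219526215493, 'cy': 191.27084313165574}
{'t': 0.05, 'qpos': array([-1.24599539e+00,  4.23808515e-01,  1.63064553e+00, -1.86889267e-05,
        1.08859244e+00, -1.90252209e-02]), 'qvel': array([-0.00065248, -0.00029319, -0.00031816, -0.00130363, -0.0004569 ,
        0.0002898 ]), 'joint_torque': array([-1.15578630e-03, -5.46089923e+01, -2.74616683e+01,  6.46666554e-02,
        1.87099376e-02, -3.21224229e-05]), 'ee_pos': array([ 210.51850372, -587.91814287,  221.93934364]), 'orientation': array([-3.09386782e+00, -5.37192572e-01,  3.73315088e-04]), 'ft_force': array([ 1.05684134, -0.13294047, -0.46918197]), 'moment': array([-0.01464206,  0.00205432, -0.04454037]), 'grasp_force': 0.0, 'width': 87.52869017180241} {'vfov': 59.69762923703617, 'cx': 254.92960597037126, 'cy': 187.42439964741988, 'T_tool_cam': array([[-2.38998166e-04, -9.55483533e-01, -2.95044337e-01,
         8.12422884e+01],
       [ 9.99999343e-01,  1.02544831e-04, -1.14212633e-03,
        -6.30893823e-01],
       [ 1.12153817e-03, -2.95044416e-01,  9.55482880e-01,
        -1.62145354e+02],
       [ 0.00000000e+00,  0.00000000e+00,  0.00000000e+00,
         1.00000000e+00]])}
```

View pics/top0b.png

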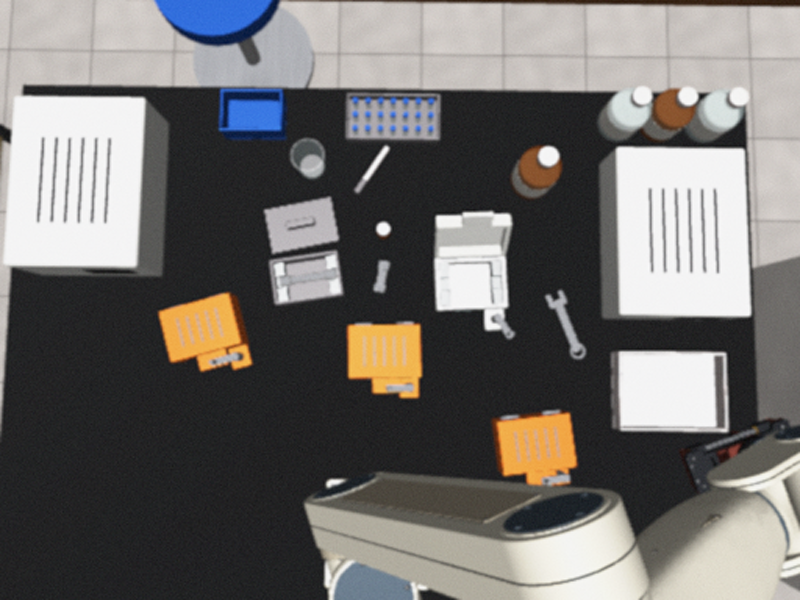

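View pics/scene0.png

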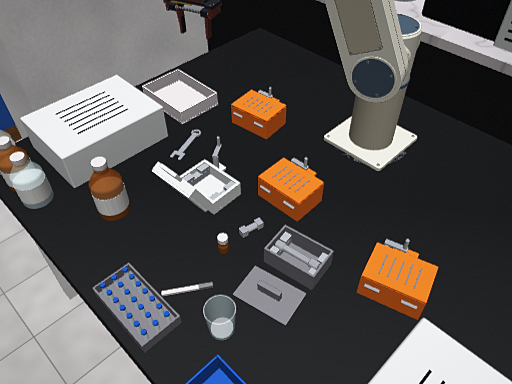

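The top view (800x600 scale) shows the box around (307,278), with the lid just above it around (302,225). The white heater is around (471,280) with its cover open, and its latch post is at (495,320). The next step is rough positions and a viewing pose.

```bash
cat >> h.py <<'E'
def pose(yaw,tilt=0):
    """tool down, tool x = heading yaw; tilt about tool x"""
    x=np.array([np.cos(yaw),np.sin(yaw),0]);z=np.array([0,0,-1.]);y=np.cross(z,x)
    return Ro.from_matrix(np.c_[x,y,z])*Ro.from_rotvec([tilt,0,0])
def go(p,yaw,tilt=0):
    o=ctrl.get_obs();R=Ro.from_rotvec(o['orientation']);d=R.inv().apply(np.array(p)-o['ee_pos']);a=(R.inv()*pose(yaw,tilt)).as_rotvec()
    print('at',o['ee_pos'].round(1),'lin',d.round(1),'ang',a.round(3),'rows',max(np.linalg.norm(d)/41.7,np.linalg.norm(a)/.125).round(1))
E
python3 - <<'E'
from h import *
c=cam('top')
for n,u,z in [('box',(307,278),55),('lid',(302,225),14),('heater',(471,285),45),('solv',(535,175),100)]:
    print(n,ray(c,np.array(u)/1.5625,z).round())
go([520,60,330],np.pi/2)
E
```

```text
box [522. 151.  55.]
lid [641. 170.  14.]
heater [ 513. -189.   45.]
solv [ 733. -313.  100.]
at [ 210.5 -587.9  222. ] lin [ 509.8 -505.9 -107.3] ang [-1.000e-03 -1.000e-03 -1.227e+00] rows 17.4
```

```bash
python3 -m pendant '{"grip":[1,1,1,1,1,1,1,1,1,1],"linear":[[0,0,-10],[0,0,-10],[0,0,-10],[0,0,-10],[0,0,-10],[0,0,-10],[0,0,-10],[0,0,-10],[0,0,-10],[0,0,-10]],"angular":[[0,0,-0.1227],[0,0,-0.1227],[0,0,-0.1227],[0,0,-0.1227],[0,0,-0.1227],[0,0,-0.1227],[0,0,-0.1227],[0,0,-0.1227],[0,0,-0.1227],[0,0,-0.1227]]}'; python3 -c "
from h import *
go([540,35,330],np.pi/2)"
```

```text
t: 0.93
ee_pos: [210.6, -588.1, 322.7]
orientation: [-2.214, -2.228, -0.001]
ft_force: [-0.3, -0.1, 0.9]
width: 87.8
grasp_force: 0.0
at [ 210.6 -588.1  322.7] lin [621.1 333.2  -6.9] ang [-0.    -0.001  0.006] rows 16.9
```

```bash
python3 -m pendant '{"grip":[1,1,1,1,1,1,1,1,1,1],"linear":[[31,16.6,0],[31,16.6,0],[31,16.6,0],[31,16.6,0],[31,16.6,0],[31,16.6,0],[31,16.6,0],[31,16.6,0],[31,16.6,0],[31,16.6,0]],"angular":[[0,0,0],[0,0,0],[0,0,0],[0,0,0],[0,0,0],[0,0,0],[0,0,0],[0,0,0],[0,0,0],[0,0,0]]}' >/dev/null;  python3 -m pendant '{"grip":[1,1,1,1,1,1,1,1,1,1,1],"linear":[[31,16.6,0],[31,16.6,0],[31,16.6,0],[31,16.6,0],[31,16.6,0],[31,16.6,0],[31,16.6,0],[31,16.6,0],[31,16.6,0],[31,16.6,0],[0,0,0]],"angular":[[0,0,0],[0,0,0],[0,0,0],[0,0,0],[0,0,0],[0,0,0],[0,0,0],[0,0,0],[0,0,0],[0,0,0],[0,0,0]]}'
python3 - <<'E'
from h import *
im,c,o=shot('wrist','pics/w0.png')
a=cv2.imread('pics/w0.png');cv2.imwrite('pics/w0b.png',cv2.resize(a,(800,600),interpolation=cv2.INTER_CUBIC))
E
```

```text
t: 2.68
ee_pos: [544.7, 36.1, 322.3]
orientation: [-2.217, -2.225, -0.003]
ft_force: [-0.4, 0.4, 0.3]
width: 88.0
grasp_force: 0.0
```

View pics/w0b.png

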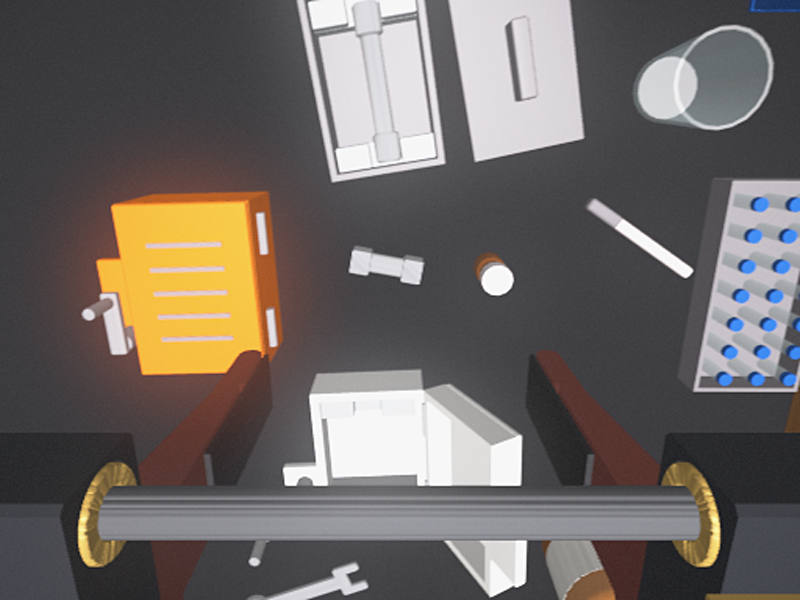

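The wrist view shows the box cut off at the top (rows 0–180) with the lid to its right. The heater, around (370,430), is partly hidden by the gripper. I'll shift along +y to see the whole box and lid.

```bash
python3 -m pendant '{"grip":[0,0,0,0,0],"linear":[[30,0,0],[30,0,0],[30,0,0],[20,0,0],[0,0,0]],"angular":[[0,0,0],[0,0,0],[0,0,0],[0,0,0],[0,0,0]]}'
python3 - <<'E'
from h import *
im,c,o=shot('wrist','pics/w1.png');import pickle;pickle.dump((c,o),open('w1.pkl','wb'))
a=cv2.imread('pics/w1.png')
g=cv2.cvtColor(a,cv2.COLOR_BGR2GRAY);m=((g>85)&(cv2.cvtColor(a,cv2.COLOR_BGR2HSV)[:,:,1]<60)).astype(np.uint8)
for k in cv2.findContours(m,cv2.RETR_EXTERNAL,cv2.CHAIN_APPROX_NONE)[0]:
    if cv2.contourArea(k)>1500: print(cv2.contourArea(k),cv2.minAreaRect(k),cv2.approxPolyDP(k,6,True)[:,0].tolist())
cv2.imwrite('pics/w1b.png',cv2.resize(a,(800,600),interpolation=cv2.INTER_CUBIC))
E
```

```text
t: 3.15
ee_pos: [542.1, 143.5, 322.4]
orientation: [-2.219, -2.223, 0.0]
ft_force: [-0.4, -0.2, 1.1]
width: 58.1
grasp_force: 0.0
12942.0 ((255.0, 348.0), (260.0, 70.0), 0.0) [[125, 327], [127, 345], [205, 345], [187, 349], [188, 383], [208, 383], [208, 373], [211, 383], [330, 383], [328, 345], [385, 342], [380, 315], [131, 314]]
5107.0 ((476.19183349609375, 238.88238525390625), (68.43502044677734, 107.73735809326172), 1.6602824926376343) [[446, 186], [443, 208], [456, 196], [441, 276], [459, 268], [486, 293], [496, 284], [489, 279], [507, 236], [501, 228], [511, 219], [511, 186]]
3624.5 ((437.5, 144.5), (57.0, 81.0), 90.0) [[399, 129], [401, 149], [437, 173], [463, 168], [478, 146], [476, 128], [457, 116], [416, 116]]
17263.5 ((283.23406982421875, 124.77168273925781), (123.39441680908203, 163.38546752929688), 81.25383758544922) [[356, 62], [285, 76], [284, 83], [290, 73], [240, 69], [196, 90], [217, 197], [284, 187], [284, 175], [299, 171], [298, 156], [302, 178], [367, 166]]
```

View pics/w1b.png

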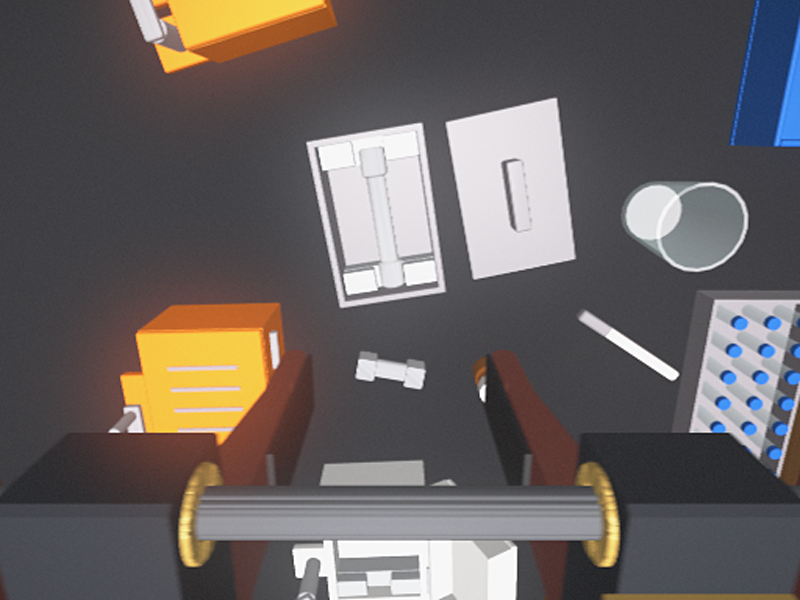

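Run:
```python
from h import *
import pickle;c,o=pickle.load(open('w1.pkl','rb'))
a=cv2.imread('pics/w1.png');g=cv2.cvtColor(a,cv2.COLOR_BGR2GRAY)
m=(g>95).astype(np.uint8)
s=1.5625
for n,P,z,dim in (('box',[(306,142),(422,123),(445,292),(342,307)],55,(92,140)),('lid',[(446,122),(556,98),(575,259),(473,279)],14,(96,144))):
    q=np.array(P)/s
    # refine: fit each edge by gradient maxima along normals
    L=[]
    gf=cv2.GaussianBlur(g,(3,3),0).astype(float)
    for i in range(4):
        A,B=q[i],q[(i+1)%4];d=(B-A)/np.linalg.norm(B-A);nn=np.array([d[1],-d[0]]) # outward
        pts=[]
        for f in np.linspace(.12,.88,30):
            b=A+f*(B-A);ss=np.arange(-4,4.01,.25)
            v=[cv2.getRectSubPix(gf.astype(np.float32),(1,1),tuple((b+k*nn).astype(float)))[0,0] for k in ss]
            gr=-np.gradient(v);j=gr.argmax();pts.append(ray(c,b+ss[j]*nn,z)[:2])
        vx,vy,x0,y0=cv2.fitLine(np.float32(pts),cv2.DIST_HUBER,0,.5,.01).ravel();L.append((np.array([x0,y0]),np.array([vx,vy])))
    C=[]
    for i in range(4):
        (p,d),(r,e)=L[i-1],L[i];t=np.linalg.solve(np.c_[d,-e],r-p)[0];C.append(p+t*d)
    C=np.array(C);E=np.roll(C,-1,0)-C
    print(n,C.mean(0).round(1),np.linalg.norm(E,axis=1).round(1),np.degrees(np.arctan2(E[:,1],E[:,0])).round(1),C.round(0).tolist())
for n,u,z in (('colA',(371,160),46),('colB',(391,275),46),('col tube mid',(382,217),43),('r1',(514,160),40),('r2',(522,230),40)):print(n,ray(c,np.array(u)/s,z).round(1))
```

```text
box [524.9 156.7] [ 92.7 139.9  92.7 140.4] [   9.   -80.7 -170.7   99.2] [[468.0, 219.0], [559.0, 233.0], [582.0, 95.0], [490.0, 80.0]]
lid [642.8 174.4] [ 95.4 143.2  96.3 143.2] [  12.1  -77.8 -167.9  101.9] [[581.0, 234.0], [674.0, 254.0], [705.0, 114.0], [611.0, 94.0]]
colA [519.1 203.7  46. ]
colB [535.2 106.9  46. ]
col tube mid [527.6 156.8  43. ]
r1 [636.8 203.7  40. ]
r2 [647.5 145.4  40. ]
```

The box is at (524.9,156.7), yaw 9.2°. The lid is at (642.8,174.4), yaw 12.1°. Both fitted sizes match the given dimensions. Next is the column.

```bash
python3 -c "
from h import *
go([525,156.7,16],1.731)"
```

```text
at [542.1 142.  322.3] lin [ 14.9 -16.8 306.3] ang [-0.001  0.    -0.158] rows 7.4
```

```bash
python3 -m pendant '{"grip":[-0.25,-0.25,-0.25,-0.25,-0.25,-0.25,-0.25],"linear":[[7.5,-8.4,0],[7.5,-8.4,0],[0,0,40],[0,0,40],[0,0,40],[0,0,40],[0,0,0]],"angular":[[0,0,-0.079],[0,0,-0.079],[0,0,0],[0,0,0],[0,0,0],[0,0,0],[0,0,0]]}'; python3 -c "
from h import *
go([525,156.7,16],1.731)"
```

```text
t: 3.78
ee_pos: [520.2, 152.7, 155.9]
orientation: [-2.036, -2.383, 0.017]
ft_force: [-2.2, -0.4, -0.8]
width: 32.6
grasp_force: 0.0
at [520.2 152.7 155.9] lin [  3.4   7.2 139.8] ang [-0.013  0.002 -0.004] rows 3.4
```

```bash
python3 -m pendant '{"grip":[-0.25,-0.25,-0.25],"linear":[[0,0,25],[0,0,25],[0,0,0]],"angular":[[0,0,0],[0,0,0],[0,0,0]]}'; python3 -c "
from h import *
go([525,156.7,16],1.731)"
```

```text
t: 4.03
ee_pos: [523.6, 154.1, 110.8]
orientation: [-2.039, -2.387, 0.007]
ft_force: [-0.7, -0.9, 0.1]
width: 32.7
grasp_force: 0.0
at [523.6 154.1 110.8] lin [ 2.4  2.3 94.8] ang [-0.005  0.001 -0.003] rows 2.3
```

```bash
python3 -m pendant '{"grip":[-0.25,-0.25,-0.25,-0.25,-0.25,-0.25],"linear":[[1.5,1,20],[0,0,25],[0,0,25],[0,0,15],[0,0,9],[0,0,0]],"angular":[[0,0,0],[0,0,0],[0,0,0],[0,0,0],[0,0,0],[0,0,0]]}'; python3 -c "
from h import *
go([525,156.7,16],1.731)"
```

```text
t: 4.53
ee_pos: [526.4, 157.0, 19.0]
orientation: [-2.04, -2.389, 0.001]
ft_force: [0.3, -0.6, -0.7]
width: 33.1
grasp_force: 0.0
at [526.4 157.   19. ] lin [-0.1 -1.4  3. ] ang [-0.001  0.    -0.003] rows 0.1
```

```bash
python3 -m pendant '{"grip":[-0.25,-1,-1,-1,-1,-1],"linear":[[0,-1,3],[0,0,0],[0,0,0],[0,0,0],[0,0,0],[0,0,0]],"angular":[[0,0,0],[0,0,0],[0,0,0],[0,0,0],[0,0,0],[0,0,0]]}'; python3 -m pendant '{"grip":[-1,-1,-1,-1,-1,-1,-1],"linear":[[0,0,-10],[0,0,-30],[0,0,-40],[0,0,-40],[0,0,-40],[0,0,-40],[0,0,0]],"angular":[[0,0,0],[0,0,0],[0,0,0],[0,0,0],[0,0,0],[0,0,0],[0,0,0]]}'
```

```text
t: 5.03
ee_pos: [525.9, 157.6, 16.6]
orientation: [2.038, 2.389, 0.002]
ft_force: [-0.0, -0.6, 7.3]
width: 15.1
grasp_force: 30.0
t: 5.62
ee_pos: [529.0, 158.6, 224.0]
orientation: [2.034, 2.385, 0.016]
ft_force: [1.7, 0.9, -0.7]
width: 15.3
grasp_force: 30.0
```

```bash
python3 -c "
from h import *
go([420,-190,330],1.7)"
```

```text
at [529.  158.6 224. ] lin [-326.9 -161.2 -108.5] ang [ 0.013 -0.002  0.029] rows 9.1
```

```bash
python3 -m pendant '{"grip":[-1,-1,-1,-1,-1,-1,-1,-1,-1,-1,-1,-1],"linear":[[0,0,-36],[-16,-8,-36],[-33,-16,-36],[-33,-16,0],[-33,-16,0],[-33,-16,0],[-33,-16,0],[-33,-16,0],[-33,-16,0],[-33,-16,0],[-33,-16,0],[-14,-7,0]],"angular":[[0,0,0],[0,0,0],[0,0,0],[0,0,0],[0,0,0],[0,0,0],[0,0,0],[0,0,0],[0,0,0],[0,0,0],[0,0,0],[0,0,0]]}';python3 -m pendant '{"grip":[-1,-1,-1],"linear":[[0,0,0],[0,0,0],[0,0,0]],"angular":[[0,0,0],[0,0,0],[0,0,0]]}'
python3 - <<'E'
from h import *
im,c,o=shot('wrist','pics/w2.png');import pickle;pickle.dump((c,o),open('w2.pkl','wb'))
cv2.imwrite('pics/w2b.png',cv2.resize(cv2.imread('pics/w2.png'),(800,600),interpolation=cv2.INTER_CUBIC))
E
```

```text
t: 6.62
ee_pos: [419.7, -186.7, 316.7]
orientation: [-2.041, -2.388, 0.002]
ft_force: [0.1, 0.6, -0.6]
width: 15.5
grasp_force: 30.0
t: 6.87
ee_pos: [421.3, -183.1, 316.7]
orientation: [-2.039, -2.389, -0.0]
ft_force: [-0.2, 0.1, -1.0]
width: 15.0
grasp_force: 30.0
```

View pics/w2b.png

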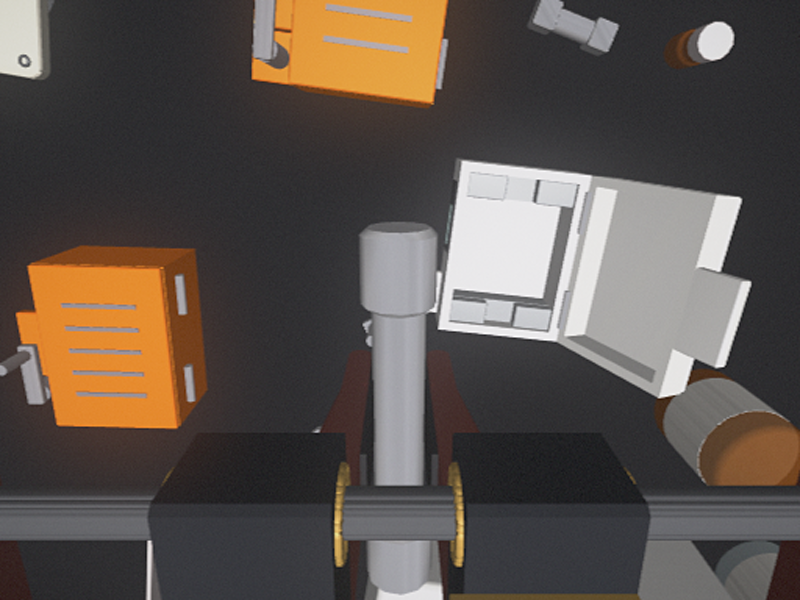

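```bash
cat >> h.py <<'E'
def edges(g,c,segs,z,half=4):
    gf=cv2.GaussianBlur(g,(3,3),0).astype(np.float32);out=[]
    for A,B in segs:
        A,B=np.array(A,float),np.array(B,float);d=(B-A)/np.linalg.norm(B-A);nn=np.array([d[1],-d[0]]);pts=[]
        for f in np.linspace(.1,.9,30):
            b=A+f*(B-A);ss=np.arange(-half,half+.01,.25)
            v=[gf[0,0] if 0 else cv2.getRectSubPix(gf,(1,1),tuple(b+k*nn))[0,0] for k in ss]
            pts.append(ray(c,b+ss[(-np.gradient(v)).argmax()]*nn,z)[:2])
        vx,vy,x0,y0=cv2.fitLine(np.float32(pts),cv2.DIST_HUBER,0,.5,.01).ravel();out.append((np.array([x0,y0]),np.array([vx,vy])))
    return out
def isect(a,b):
    t=np.linalg.solve(np.c_[a[1],-b[1]],b[0]-a[0])[0];return a[0]+t*a[1]
E
python3 - <<'E'
from h import *
import pickle;c,o=pickle.load(open('w2.pkl','rb'))
g=cv2.cvtColor(cv2.imread('pics/w2.png'),cv2.COLOR_BGR2GRAY);s=1.5625
P=np.array([(460,159),(592,175),(560,340),(440,329)])/s
L=edges(g,c,[(P[3],P[0]),(P[0],P[1]),(P[2],P[3])],45)
A,B=isect(L[0],L[1]),isect(L[0],L[2])
print(A,B,np.linalg.norm(A-B),[np.degrees(np.arctan2(l[1][1],l[1][0])).round(2) for l in L])
y=(A-B)/np.linalg.norm(A-B);x=np.array([y[1],-y[0]])
H=(A+B)/2+53*x;print('heater',H,'yaw',np.degrees(np.arctan2(x[1],x[0])))
for n,u in(('hinge+',P[1]),('hinge-',P[2])):
    q=ray(c,u,45)[:2]-H;print(n,(q@x).round(1),(q@y).round(1))
K,R,t=c;C=-R.T@t
for n,u,yy in(('tabend',(737,324),0),('tabend+',(750,282),30),('tabend-',(725,366),-30),('front+',(741,197),73),):
    d=R.T@np.linalg.inv(K)@np.array([u[0]/s,u[1]/s,1]);yv=np.r_[y,0];k=((np.r_[H,0]-C)@yv+yy)/(d@yv);X=C+k*d
    hx=(X[:2]-H)@x-53;hz=X[2]-45;print(n,hx.round(1),hz.round(1),'r',np.hypot(hx,hz).round(1),'ang',np.arctan2(hz,-hx).round(3))
E
```

```text
[ 461.2678   -114.920715] [ 468.41052 -261.39438] 146.64772 [np.float32(-87.21), np.float32(2.58), np.float32(2.83)]
heater [ 517.77625 -185.5761 ] yaw 2.7917945
hinge+ 54.4 72.7
hinge- 57.2 -71.9
tabend 58.7 135.0 r 147.2 ang 1.981
tabend+ 46.9 150.9 r 158.0 ang 1.872
tabend- 63.3 129.9 r 144.5 ang 2.024
front+ 64.0 95.7 r 115.1 ang 2.161
```

```bash
cat >> h.py <<'E'
H=np.array([517.8,-185.6,0]);HY=np.radians(2.79);HR=Ro.from_euler('z',HY)
def hw(p): return H+HR.apply(p)
E
python3 - <<'E'
from h import *
import pickle;c,o=pickle.load(open('w2.pkl','rb'))
K,_,_=c;T=np.array(ctrl.camera_params('wrist')['T_tool_cam'])
for u in((398,228),(398,240)):
    d=T[:3,:3]@np.linalg.inv(K)@np.array([u[0]/1.5625,u[1]/1.5625,1]);X=T[:3,3]+d*(-18.4-T[2,3])/d[2];print(X)
Rt=pose(HY+np.pi/2,-.35)
for z in (130,40):
    p=hw([0,0,z])+Rt.apply([0,0,18.4]);print(z,p.round(1));go(p,HY+np.pi/2,-.35)
E
```

```text
[ 56.50853118  -0.31387556 -18.4       ]
[ 53.13457734  -0.31530216 -18.4       ]
130 [ 524.1 -185.3  112.7]
at [ 421.6 -182.9  316.7] lin [-18.7 100.9 203.9] ang [-0.35  -0.02   0.109] rows 5.5
40 [ 524.1 -185.3   22.7]
at [ 421.6 -182.9  316.7] lin [-18.8 101.  293.9] ang [-0.35  -0.02   0.109] rows 7.5
```

```bash
python3 -m pendant '{"grip":[-1,-1,-1,-1,-1],"linear":[[-4,20,0],[-4,20,0],[-4,20,0],[-4,20,0],[0,0,0]],"angular":[[0,0,0.109],[-0.117,0,0],[-0.117,0,0],[-0.116,0,0],[0,0,0]]}'; python3 -c "
from h import *
go(hw([0,3,130])+pose(HY+np.pi/2,-.35).apply([0,0,18.4]),HY+np.pi/2,-.35)"
```

```text
t: 7.33
ee_pos: [502.0, -192.6, 323.6]
orientation: [1.982, 2.083, 0.373]
ft_force: [-1.1, -0.1, -2.3]
width: 15.2
grasp_force: 30.0
at [ 502.  -192.6  323.6] lin [  9.1 -51.9 205.6] ang [ 0.003 -0.001  0.001] rows 5.1
```

```bash
python3 -m pendant '{"grip":[-1,-1,-1,-1,-1,-1,-1],"linear":[[1.5,-8.5,34],[1.5,-8.5,34],[1.5,-8.5,34],[1.5,-8.5,34],[1.5,-8.5,34],[1.5,-8.5,34],[0,0,0]],"angular":[[0,0,0],[0,0,0],[0,0,0],[0,0,0],[0,0,0],[0,0,0],[0,0,0]]}'; python3 -m pendant '{"grip":[-1],"linear":[[0,0,0]],"angular":[[0,0,0]]}'; python3 -c "
from h import *
go(hw([0,3,130])+pose(HY+np.pi/2,-.35).apply([0,0,18.4]),HY+np.pi/2,-.35)
go(hw([0,3,60])+pose(HY+np.pi/2,-.35).apply([0,0,18.4]),HY+np.pi/2,-.35)
ctrl.get_obs();shot('scene','pics/s1.png');a=cv2.imread('pics/s1.png')[100:250,100:300];cv2.imwrite('pics/s1b.png',cv2.resize(a,(800,600),interpolation=cv2.INTER_CUBIC))"
```

```text
t: 7.92
ee_pos: [519.8, -179.9, 107.8]
orientation: [1.992, 2.097, 0.364]
ft_force: [-1.3, 0.1, -1.0]
width: 15.7
grasp_force: 30.0
t: 8.0
ee_pos: [522.3, -181.7, 113.0]
orientation: [1.987, 2.091, 0.367]
ft_force: [-0.1, -0.2, -0.6]
width: 15.0
grasp_force: 30.0
at [ 522.3 -181.7  113. ] lin [-0.6  1.4  0.8] ang [-0.006 -0.004  0.001] rows 0.1
at [ 522.3 -181.7  113. ] lin [ -0.9 -22.2  66.7] ang [-0.006 -0.004  0.001] rows 1.7
```

View pics/s1b.png

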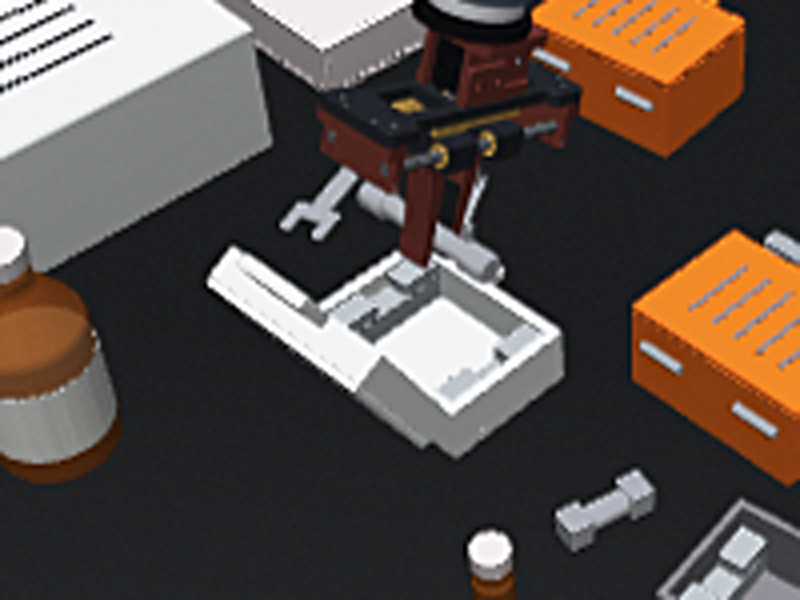

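The column is level and clear above the tray. The body leans away from the cover, which is tipped well back. Descending now.

```bash
python3 -m pendant '{"grip":[-1,-1,-1,-1,-1],"linear":[[0,-7,23],[0,-8,23.5],[0,-7.5,20],[0,0,0],[0,0,0]],"angular":[[0,0,0],[0,0,0],[0,0,0],[0,0,0],[0,0,0]]}'; python3 -c "
from h import *
go(hw([0,3,40])+pose(HY+np.pi/2,-.35).apply([0,0,18.4]),HY+np.pi/2,-.35)"
```

```text
t: 8.47
ee_pos: [526.1, -183.7, 46.4]
orientation: [1.983, 2.083, 0.37]
ft_force: [0.6, -1.3, -1.0]
width: 14.9
grasp_force: 30.0
at [ 526.1 -183.7   46.4] lin [  1.5 -10.1  21.5] ang [ 0.002 -0.     0.001] rows 0.6
```

```bash
python3 -m pendant '{"grip":[-1,-1,-1,-1,-1],"linear":[[1,-5,7],[0.5,-3,7],[0,-1.5,5],[0,-0.8,2],[0,0,0]],"angular":[[0,0,0],[0,0,0],[0,0,0],[0,0,0],[0,0,0]]}'; python3 -c "
from h import *
go(hw([0,3,40])+pose(HY+np.pi/2,-.35).apply([0,0,18.4]),HY+np.pi/2,-.35)"
```

```text
t: 8.88
ee_pos: [523.9, -182.7, 23.4]
orientation: [1.982, 2.082, 0.371]
ft_force: [0.7, 0.3, -0.4]
width: 15.2
grasp_force: 30.0
at [ 523.9 -182.7   23.4] lin [ 0.4 -0.2  0.6] ang [0.003 0.001 0.001] rows 0.0
```

Nearly on target with no contact. I'll release it and retreat along the tool axis.

```bash
python3 -m pendant '{"grip":[-1,-0.4,-0.35,-0.35,-0.35],"linear":[[0,0,0.7],[0,0,0],[0,0,0],[0,0,0],[0,0,0]],"angular":[[0,0,0],[0,0,0],[0,0,0],[0,0,0],[0,0,0]]}'; python3 -m pendant '{"grip":[-0.35,-0.35,-0.35,-0.35,-0.35,-0.35,-0.35,-0.35,-0.35,-0.35],"linear":[[0,0,-15],[0,0,-25],[0,0,-35],[0,0,-40],[0,0,-40],[0,0,-40],[0,0,-40],[0,0,-40],[0,0,-40],[0,0,0]],"angular":[[0,0,0],[0,0,0],[0,0,0],[0,0,0],[0,0,0],[0,0,0],[0.117,0,0],[0.117,0,0],[0.116,0,0],[0,0,0]]}'
python3 - <<'E'
from h import *
im,c,o=shot('scene','pics/s2.png');im2,_,_=shot('top','pics/t2.png')
a=cv2.resize(im[130:230,140:260,::-1],(480,400),interpolation=cv2.INTER_CUBIC);b=cv2.resize(im2[120:230,260:360,::-1],(320,352),interpolation=cv2.INTER_CUBIC)
A=np.zeros((400,800,3),np.uint8);A[:,:480]=a;A[:352,480:]=b;cv2.imwrite('pics/s2b.png',A)
go(hw([120,0,230]),HY+np.pi/2)
E
```

```text
t: 9.3
ee_pos: [522.9, -182.3, 21.0]
orientation: [1.984, 2.084, 0.369]
ft_force: [-0.1, 0.3, 0.8]
width: 28.7
grasp_force: 0.0
t: 10.13
ee_pos: [434.9, -187.4, 313.6]
orientation: [2.139, 2.258, 0.051]
ft_force: [1.3, -0.1, 1.1]
width: 28.6
grasp_force: 0.0
at [ 432.5 -185.9  306.9] lin [ -5.4 201.5  86. ] ang [ 0.045 -0.004  0.006] rows 5.3
```

View pics/s2b.png

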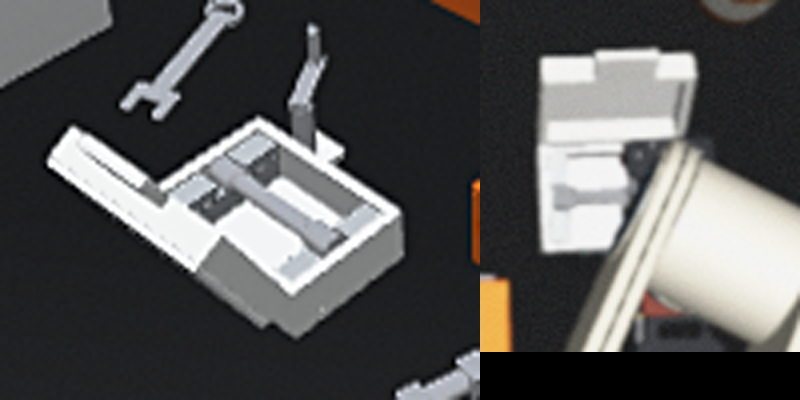

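The column lies in both notches, and the latch is swung clear. Now for the cover: I'll go in behind it with the fingers shut.

```bash
python3 -m pendant '{"grip":[-1,-1,-1,-1,-1,-1,-1,-1],"linear":[[-1,38,0],[-1,38,0],[-1,38,0],[-1,38,0],[-1,38,20],[-1,38,30],[0,0,0],[0,0,0]],"angular":[[0.025,0,0],[0,0,0],[0,0,0],[0,0,0],[0,0,0],[0,0,0],[0,0,0],[0,0,0]]}'; python3 -c "
from h import *
go(hw([150,0,125]),HY+np.pi/2)"
```

```text
t: 10.9
ee_pos: [651.8, -178.5, 259.0]
orientation: [-2.159, -2.281, -0.019]
ft_force: [-0.5, 0.8, 0.5]
width: 0.5
grasp_force: 0.0
at [ 651.8 -178.5  259. ] lin [ -1.9  14.7 134.1] ang [ 0.008 -0.009  0.006] rows 3.2
```

```bash
python3 -m pendant '{"grip":[-1,-1,-1,-1,-1,-1],"linear":[[0,18,0],[0,0,40],[0,0,40],[0,0,30],[0,0,20],[0,0,0]],"angular":[[0,0,0],[0,0,0],[0,0,0],[0,0,0],[0,0,0],[0,0,0]]}'; python3 -c "
from h import *
go(hw([97,0,135]),HY+np.pi/2)"
```

```text
t: 11.4
ee_pos: [668.9, -177.0, 131.0]
orientation: [-2.161, -2.28, -0.019]
ft_force: [-1.1, 0.2, -0.9]
width: 0.8
grasp_force: 0.0
at [ 668.9 -177.   131. ] lin [ -1.  -54.3  -4.4] ang [ 0.009 -0.008  0.005] rows 1.3
```

```bash
python3 -m pendant '{"grip":[-1,-1,-1,-1,-1,-1,-1],"linear":[[0,-9,0],[0,-9,-1],[0,-9,-1],[0,-9,-1],[0,-9,-1],[0,-9,0],[0,0,0]],"angular":[[0,0,0],[0,0,0],[0,0,0],[0,0,0],[0,0,0],[0,0,0],[0,0,0]]}'; python3 -c "
from h import *
go(hw([62,0,140]),HY+np.pi/2)
go(hw([25,0,130]),HY+np.pi/2)"
```

```text
t: 11.98
ee_pos: [621.9, -181.6, 144.1]
orientation: [2.15, 2.268, 0.033]
ft_force: [1.7, 1.3, 9.7]
width: 0.8
grasp_force: 5.2
at [ 621.9 -181.6  144.1] lin [  1.2 -42.2   3. ] ang [ 0.027 -0.002  0.005] rows 1.0
at [ 621.9 -181.6  144.1] lin [  1.4 -79.5  12. ] ang [ 0.027 -0.002  0.005] rows 1.9
```

The tip rode up onto the cover's front wall (upward force), so I was too high. I'll back off and go in lower.

```bash
python3 -m pendant '{"grip":[-1,-1,-1,-1,-1,-1,-1,-1,-1],"linear":[[0,8,-15],[0,25,0],[0,25,0],[0,8,0],[0,0,20],[0,0,25],[0,0,8],[0,0,0],[0,0,0]],"angular":[[0.01,0,0],[0.01,0,0],[0,0,0],[0,0,0],[0,0,0],[0,0,0],[0,0,0],[0,0,0],[0,0,0]]}'
python3 - <<'E'
from h import *
go(hw([160,0,105]),HY+np.pi/2)
im,c,o=shot('scene','pics/s3.png')
cv2.imwrite('pics/s3b.png',cv2.resize(im[110:230,110:270,::-1],(640,480),interpolation=cv2.INTER_CUBIC))
E
```

```text
t: 12.73
ee_pos: [684.4, -176.9, 101.5]
orientation: [-2.156, -2.276, -0.001]
ft_force: [-1.0, 0.3, -0.2]
width: 0.6
grasp_force: 0.0
at [ 684.4 -176.9  101.5] lin [-0.5 -6.8 -3.5] ang [-0.004 -0.005  0.005] rows 0.2
```

View pics/s3b.png

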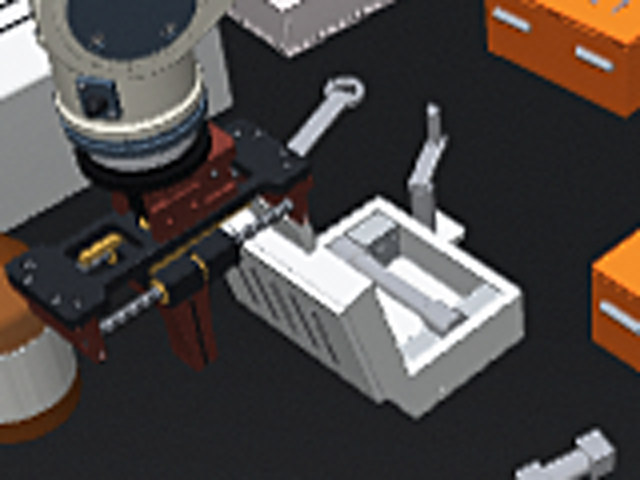

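```bash
python3 -m pendant '{"grip":[-1,-1,-1,-1,-1,-1,-1,-1,-1],"linear":[[0,0,-20],[0,-15,0],[0,-11,0],[0,-9,0],[0,-9,0],[0,-9,-4],[0,-9,-4],[0,-9,-2],[0,0,0]],"angular":[[0,0,0],[0,0,0],[0,0,0],[0,0,0],[0,0,0],[0,0,0],[0,0,0],[0,0,0],[0,0,0]]}'; python3 -c "
from h import *
go(hw([62,0,140]),HY+np.pi/2)
go(hw([25,0,130]),HY+np.pi/2)"
```

```text
t: 13.53
ee_pos: [613.7, -181.0, 132.3]
orientation: [-2.157, -2.277, -0.003]
ft_force: [-0.1, 0.2, -0.5]
width: 0.2
grasp_force: 0.0
at [ 613.7 -181.   132.3] lin [  0.2 -34.   -7.6] ang [-0.002 -0.005  0.005] rows 0.8
at [ 613.7 -181.   132.3] lin [  0.4 -71.    2.5] ang [-0.002 -0.005  0.005] rows 1.7
```

```bash
python3 -m pendant '{"grip":[-1,-1,-1,-1,-1],"linear":[[0,-9,-3],[0,-9,-2],[0,-9,-1],[0,-8,0],[0,0,0]],"angular":[[0,0,0],[0,0,0],[0,0,0],[0,0,0],[0,0,0]]}'; python3 -m pendant '{"grip":[-1,-1,-1,-1,-1],"linear":[[0,-9,1],[0,-9,2],[0,-9,3],[0,-9,4],[0,0,0]],"angular":[[0,0,0],[0,0,0],[0,0,0],[0,0,0],[0,0,0]]}'; python3 -c "
from h import *
go(hw([-8,0,106]),HY+np.pi/2)
go(hw([-30,0,82]),HY+np.pi/2)
go(hw([-42,0,74]),HY+np.pi/2)"
```

```text
t: 13.95
ee_pos: [577.3, -182.7, 137.2]
orientation: [-2.155, -2.275, 0.0]
ft_force: [0.0, 0.0, -0.5]
width: 0.6
grasp_force: 0.0
t: 14.37
ee_pos: [539.9, -184.3, 125.9]
orientation: [-2.154, -2.273, 0.002]
ft_force: [0.4, -0.3, 0.1]
width: 0.4
grasp_force: 0.0
at [ 539.9 -184.3  125.9] lin [ -0.2 -30.   20.2] ang [-0.008 -0.007  0.005] rows 0.9
at [ 539.9 -184.3  125.9] lin [ -0.3 -51.8  44.3] ang [-0.008 -0.007  0.005] rows 1.6
at [ 539.9 -184.3  125.9] lin [ -0.3 -63.7  52.4] ang [-0.008 -0.007  0.005] rows 2.0
```

```bash
python3 -m pendant '{"grip":[-1,-1,-1,-1,-1,-1,-1,-1],"linear":[[0,-10,5],[0,-10,6],[0,-10,7],[0,-9,7],[0,-9,8],[0,-8,8],[0,-6,5],[0,0,0]],"angular":[[0,0,0],[0,0,0],[0,0,0],[0,0,0],[0,0,0],[0,0,0],[0,0,0],[0,0,0]]}'; python3 -c "
from h import *
go(hw([-42,0,74]),HY+np.pi/2)"
```

```text
t: 15.03
ee_pos: [478.2, -187.0, 79.8]
orientation: [-2.154, -2.272, 0.001]
ft_force: [-0.4, -0.3, 0.2]
width: 0.6
grasp_force: 0.0
at [ 478.2 -187.    79.8] lin [-0.5 -2.4  5.8] ang [-0.008 -0.007  0.005] rows 0.2
```

```bash
python3 -m pendant '{"grip":[-1,-1,-1,-1],"linear":[[0,0,3],[0,0,3],[0,0,3],[0,0,0]],"angular":[[0,0,0],[0,0,0],[0,0,0],[0,0,0]]}'; python3 -m pendant '{"grip":[-1,-1,-1],"linear":[[0,0,1],[0,0,0],[0,0,0]],"angular":[[0,0,0],[0,0,0],[0,0,0]]}'
```

```text
t: 15.37
ee_pos: [481.3, -187.7, 75.0]
orientation: [-2.155, -2.276, -0.001]
ft_force: [-11.0, 2.4, 33.6]
width: 0.6
grasp_force: 16.9
t: 15.62
ee_pos: [481.4, -187.7, 74.9]
orientation: [-2.156, -2.277, -0.001]
ft_force: [-13.6, 4.2, 43.9]
width: 0.7
grasp_force: 22.2
```

The cover bottoms out firmly at z 75, so it is shut. I'll rise to look at the latch and the seam.

```bash
python3 -m pendant '{"grip":[-1,-1,-1,-1,-1,-1,-1,-1,-1],"linear":[[0,0,-25],[0,0,-38],[0,0,-38],[-35,-5,-30],[-35,-5,-30],[-35,-5,-30],[-5,-5,-30],[0,0,0],[0,0,0]],"angular":[[0,0,0],[0,0,0],[0,0,0],[0,0,0],[0,0,0],[0,0,0],[0,0,0],[0,0,0],[0,0,0]]}'
python3 - <<'E'
from h import *
im,c,o=shot('wrist','pics/w3.png');import pickle;pickle.dump((c,o),open('w3.pkl','wb'));print(o['ee_pos'])
cv2.imwrite('pics/w3b.png',cv2.resize(cv2.imread('pics/w3.png'),(800,600),interpolation=cv2.INTER_CUBIC))
for p in ([-75,-50,65],[-75-40*np.sin(2.4),-50+40*np.cos(2.4),95],[0,0,75],[-75,0,50]): print(proj(c,hw(p))*1.5625)
E
```

```text
t: 16.37
ee_pos: [469.8, -290.0, 284.6]
orientation: [-2.16, -2.277, -0.003]
ft_force: [-0.6, 0.4, 0.1]
width: 0.9
grasp_force: 0.0
[ 469.78527315 -289.95517218  284.55862205]
[368.64549842 176.79662495]
[326.82895658 224.62099443]
[478.94105737 102.13577147]
[368.92605402 103.72721226]
```

View pics/w3b.png

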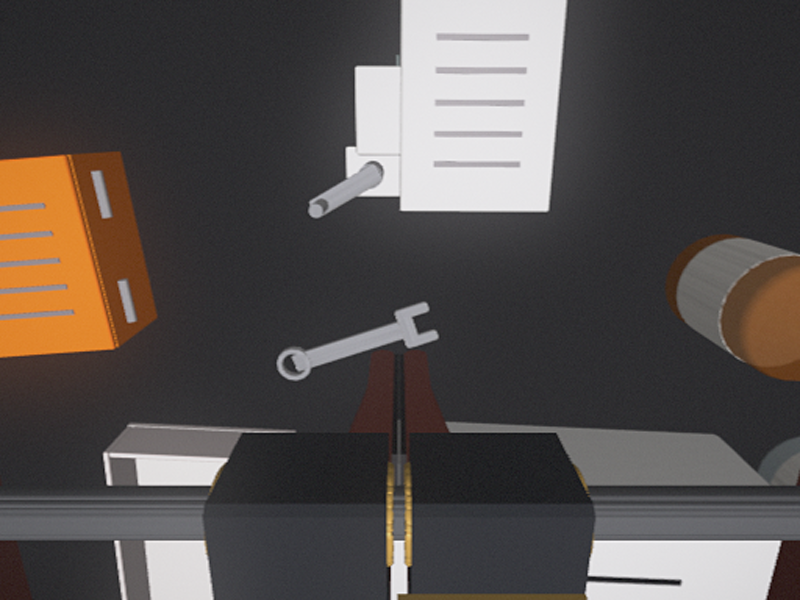

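The cover is shut with its tab clear. The post is at (373,172) and the peg top at (318,209), so the latch is open.

Run:
```python
from h import *
import pickle;c,o=pickle.load(open('w3.pkl','rb'))
inv=lambda X:HR.inv().apply(X-H)
pk=ray(c,np.array((318,209))/1.5625,95);print(inv(pk).round(1));q=inv(pk)[:2]-[-75,-50];print(np.hypot(*q),np.arctan2(-q[0],q[1]))
print(inv(ray(c,np.array((373,172))/1.5625,65)).round(1))
th=np.arctan2(-q[0],q[1])
go(hw([-75-40*np.sin(th),-50+40*np.cos(th),74]),HY+np.pi/2)
```

```text
[-107.6  -69.    95. ]
37.69358017162778 2.0984928107380396
[-71.9 -46.6  65. ]
at [ 469.  -288.9  282.9] lin [ 29.8 -55.  209.2] ang [-0.003 -0.005  0.005] rows 5.2
```

```bash
python3 -m pendant '{"grip":[-0.2,-0.2,-0.2,-0.2,-0.2,-0.2,-0.2],"linear":[[14,-27,0],[14,-27,0],[0,0,40],[0,0,40],[0,0,40],[0,0,35],[0,0,0]],"angular":[[0,0,0],[0,0,0],[0,0,0],[0,0,0],[0,0,0],[0,0,0],[0,0,0]]}';python3 -m pendant '{"grip":[-0.2],"linear":[[0,0,0]],"angular":[[0,0,0]]}'; python3 -c "
from h import *
go(hw([-109.3,-70.5,79]),HY+np.pi/2)"
```

```text
t: 17.0
ee_pos: [408.1, -259.0, 121.3]
orientation: [-2.145, -2.267, 0.002]
ft_force: [-1.9, 0.7, -0.6]
width: 35.0
grasp_force: 0.0
t: 17.08
ee_pos: [411.2, -261.2, 126.2]
orientation: [-2.15, -2.272, 0.0]
ft_force: [0.8, -0.5, 0.9]
width: 35.0
grasp_force: 0.0
at [ 411.2 -261.2  126.2] lin [-0.6  1.3 47.1] ang [-0.009 -0.01   0.006] rows 1.1
```

```bash
python3 -m pendant '{"grip":[-0.2,-0.2,-0.2,-1,-1,-1,-1],"linear":[[0,0,20],[0,0,18],[0,0,9],[0,0,0],[0,0,0],[0,0,0],[0,0,0]],"angular":[[0,0,0],[0,0,0],[0,0,0],[0,0,0],[0,0,0],[0,0,0],[0,0,0]]}'; python3 -c "
from h import *
go(hw([-109.3,-70.5,79]),HY+np.pi/2)"
```

```text
t: 17.67
ee_pos: [413.4, -263.3, 82.5]
orientation: [-2.157, -2.277, -0.002]
ft_force: [-0.0, -0.4, 1.1]
width: 11.8
grasp_force: 0.0
at [ 413.4 -263.3   82.5] lin [ 2.  -1.3  3.5] ang [-0.002 -0.004  0.005] rows 0.1
```

```bash
python3 -m pendant '{"grip":[-1,-1,-1],"linear":[[0,0,2],[0,0,0],[0,0,0]],"angular":[[0,0,0],[0,0,0],[0,0,0]]}'
```

```text
t: 17.92
ee_pos: [413.4, -264.0, 81.4]
orientation: [-2.158, -2.279, -0.001]
ft_force: [-4.8, -1.0, 17.1]
width: 8.6
grasp_force: 30.0
```

```bash
python3 -m pendant '{"grip":[-1,-1,-1,-1,-1,-1,-1,-1],"linear":[[5.7,-2.6,-1.5],[5.7,-2.1,0],[6,-0.7,0],[5.9,-0.2,0],[6,0.9,0],[5.7,1.7,0],[0,0,0],[0,0,0]],"angular":[[0,0,0],[0,0,0],[0,0,0],[0,0,0],[0,0,0],[0,0,0],[0,0,0],[0,0,0]]}'; python3 -c "
from h import *
o=ctrl.get_obs();q=HR.inv().apply(o['ee_pos']-H)[:2]-[-75,-50];print(q,np.hypot(*q),np.arctan2(-q[0],q[1]))"
```

```text
t: 18.58
ee_pos: [407.1, -226.8, 81.5]
orientation: [-2.154, -2.275, -0.001]
ft_force: [-2.3, 0.8, 11.1]
width: 9.2
grasp_force: 30.0
[-37.58531877  14.28328128] 40.207814059402736 1.2076293193678518
```

Exactly on the arc (1.21 rad). I'll finish the turn.

```bash
python3 -m pendant '{"grip":[-1,-1,-1,-1,-1,-1,-1,-1,-1,-1,-1],"linear":[[5.4,2.7,-1],[5,3.3,0],[4.3,4.1,0],[3.8,4.6,0],[2.9,5.2,0],[2.3,5.6,0],[1.2,5.8,0],[0.6,6,0],[0,2,0],[0,1.5,0],[0,0,0]],"angular":[[0,0,0],[0,0,0],[0,0,0],[0,0,0],[0,0,0],[0,0,0],[0,0,0],[0,0,0],[0,0,0],[0,0,0],[0,0,0]]}'; python3 -c "
from h import *
o=ctrl.get_obs();q=HR.inv().apply(o['ee_pos']-H)[:2]-[-75,-50];print(q,np.hypot(*q),np.arctan2(-q[0],q[1]))"
```

```text
t: 19.5
ee_pos: [444.2, -196.8, 81.3]
orientation: [-2.15, -2.27, -0.0]
ft_force: [-5.2, 10.4, 8.5]
width: 9.2
grasp_force: 30.0
[ 0.91009854 42.35690397] 42.366680221627064 -0.021483121640500563
```

```bash
python3 -m pendant '{"grip":[-1,-1,-1,-1],"linear":[[-1.5,2,0],[0,1.5,0],[0,0,0],[0,0,0]],"angular":[[0,0,0],[0,0,0],[0,0,0],[0,0,0]]}'; python3 -c "
from h import *
o=ctrl.get_obs();q=HR.inv().apply(o['ee_pos']-H)[:2]-[-75,-50];print(q,np.hypot(*q),np.arctan2(-q[0],q[1]))"
```

```text
t: 19.83
ee_pos: [444.5, -196.8, 81.1]
orientation: [-2.146, -2.265, 0.003]
ft_force: [-15.5, 14.3, 19.0]
width: 9.0
grasp_force: 30.0
[ 1.24398402 42.42446688] 42.442701213667085 -0.02931392585207834
```

The peg sits against the end stop (15 N reaction, no more travel). I'll release it and head for the lid.

```bash
python3 -m pendant '{"grip":[-0.3,-0.3,-0.3,-0.3,-0.3,-0.3,-0.3,-0.3,-0.3],"linear":[[0,0,0],[0,0,0],[0,0,-10],[0,0,-30],[0,0,-40],[0,0,-40],[0,0,-30],[0,0,0],[0,0,0]],"angular":[[0,0,0],[0,0,0],[0,0,0],[0,0,0],[0,0,0],[0,0,0],[0,0,0],[0,0,0],[0,0,0]]}'
python3 - <<'E'
from h import *
im,c,o=shot('wrist','pics/w4.png')
LY=np.radians(102.0)
go([642.6,174.4,130],LY)
# lid pose after yaw-only turn expressed from current attitude
E
```

```text
t: 20.58
ee_pos: [452.9, -202.8, 234.5]
orientation: [-2.16, -2.28, -0.005]
ft_force: [0.3, 0.2, -1.6]
width: 30.9
grasp_force: 0.0
at [ 451.7 -202.3  232.7] lin [365.4 211.2 104. ] ang [-0.002 -0.005 -0.155] rows 10.4
```

```bash
python3 -m pendant '{"grip":[-0.3,-0.3,-0.3,-0.3,-0.3,-0.3,-0.3,-0.3,-0.3,-0.3,-0.3,-0.3],"linear":[[18,10.5,0],[33,19.2,0],[33,19.2,0],[33,19.2,0],[33,19.2,0],[33,19.2,0],[33,19.2,0],[33,19.2,0],[33,19.2,0],[33,19.2,0],[33,19.2,0],[17,9,0]],"angular":[[0,0,0],[0,0,0],[0,0,0],[0,0,0],[0,0,0],[0,0,0],[0,0,0],[0,0,0],[0,0,0],[0,0,0],[0,0,0],[0,0,0]]}';python3 -m pendant '{"grip":[-0.3,-0.3,-0.3],"linear":[[0,0,0],[0,0,0],[0,0,0]],"angular":[[0,0,-0.077],[0,0,-0.077],[0,0,0]]}'; python3 -c "
from h import *
go([642.6,174.4,130],np.radians(102))"
```

```text
t: 21.63
ee_pos: [643.2, 177.2, 230.5]
orientation: [-2.152, -2.276, 0.001]
ft_force: [0.3, -0.8, 0.8]
width: 30.7
grasp_force: 0.0
t: 21.88
ee_pos: [641.7, 174.0, 230.3]
orientation: [-1.968, -2.437, 0.003]
ft_force: [-0.2, -0.3, -0.2]
width: 30.6
grasp_force: 0.0
at [641.7 174.  230.3] lin [ -0.4   1.7 100.3] ang [-0.007 -0.006  0.002] rows 2.4
```

```bash
python3 -m pendant '{"grip":[-0.3,-0.3,-0.3,-0.3,-0.3,-0.3,-0.3],"linear":[[0,1,30],[0,0,35],[0,0,35],[0,0,35],[0,0,25],[0,0,0],[0,0,0]],"angular":[[-0.004,-0.004,0],[0,0,0],[0,0,0],[0,0,0],[0,0,0],[0,0,0],[0,0,0]]}'; python3 -c "
from h import *
go([642.6,174.4,17],np.radians(102))"
```

```text
t: 22.47
ee_pos: [642.0, 173.5, 70.9]
orientation: [-1.979, -2.435, 0.003]
ft_force: [0.6, 0.8, 1.3]
width: 30.9
grasp_force: 0.0
at [642.  173.5  70.9] lin [ 0.7  1.  53.9] ang [-0.004 -0.002 -0.003] rows 1.3
```

```bash
python3 -m pendant '{"grip":[-0.3,-0.3,-0.3,-0.3,-0.3],"linear":[[0.5,0.5,25],[0,0,18],[0,0,9],[0,0,0],[0,0,0]],"angular":[[0,0,0],[0,0,0],[0,0,0],[0,0,0],[0,0,0]]}'; python3 -m pendant '{"grip":[-1,-1,-1,-1,-1],"linear":[[0,0,0],[0,0,0],[0,0,0],[0,0,0],[0,0,0]],"angular":[[0,0,0],[0,0,0],[0,0,0],[0,0,0],[0,0,0]]}';python3 -c "
from h import *
go([642.6,174.4,17],np.radians(102))"
```

```text
t: 22.88
ee_pos: [644.9, 174.9, 22.3]
orientation: [-1.979, -2.439, -0.005]
ft_force: [-0.3, 0.1, -0.6]
width: 30.9
grasp_force: 0.0
t: 23.3
ee_pos: [644.8, 175.0, 22.4]
orientation: [1.979, 2.44, 0.005]
ft_force: [-1.1, 1.2, 5.8]
width: 13.8
grasp_force: 30.0
at [644.8 175.   22.4] lin [-0.1 -2.3  5.4] ang [ 0.003 -0.002 -0.001] rows 0.1
```

```bash
python3 -m pendant '{"grip":[-1,-1,-1,-1,-1,-1,-1],"linear":[[0,0,-10],[0,0,-20],[0,0,-30],[0,0,-30],[0,0,-30],[0,0,0],[0,0,0]],"angular":[[0,0,0],[0,0,0],[0,0,0],[0,0,0],[0,0,0],[0,0,0.049],[0,0,0]]}'; python3 -c "
from h import *
go([525.2,156.9,120],np.radians(99.2))"
```

```text
t: 23.88
ee_pos: [645.5, 174.9, 144.2]
orientation: [2.039, 2.388, 0.009]
ft_force: [0.6, 0.5, -1.3]
width: 13.0
grasp_force: 30.0
at [645.5 174.9 144.2] lin [   1.  -121.7   23.5] ang [ 0.006 -0.002 -0.003] rows 3.0
```

```bash
python3 -m pendant '{"grip":[-1,-1,-1,-1,-1,-1,-1,-1],"linear":[[0.5,-20,0],[0,-30,0],[0,-30,0],[0,-25,0],[0,-16,0],[0,0,0],[0,0,0],[0,0,0]],"angular":[[0,0,0],[0,0,0],[0,0,0],[0,0,0],[0,0,0],[0,0,0],[0,0,0],[0,0,0]]}'
python3 - <<'E'
from h import *
go([525.2,156.9,90],np.radians(99.2))
im,c,o=shot('wrist','pics/w5.png')
cv2.imwrite('pics/w5b.png',cv2.resize(cv2.imread('pics/w5.png'),(800,600),interpolation=cv2.INTER_CUBIC))
E
```

```text
t: 24.55
ee_pos: [525.4, 156.1, 140.9]
orientation: [-2.037, -2.391, -0.004]
ft_force: [0.1, 0.2, -1.3]
width: 13.6
grasp_force: 30.0
at [525.4 156.1 140.9] lin [ 0.7 -0.2 50.9] ang [ 0.002 -0.002 -0.001] rows 1.2
```

```bash
python3 -m pendant '{"grip":[-1,-1,-1,-1,-1],"linear":[[0.7,0,20],[0,0,20],[0,0,14],[0,0,6],[0,0,0]],"angular":[[0,0,0],[0,0,0],[0,0,0],[0,0,0],[0,0,0]]}'; python3 -m pendant '{"grip":[-1,-1,-1,-1,-1],"linear":[[0,0,2],[0,0,3],[0,0,2],[0,0,0],[0,0,0]],"angular":[[0,0,0],[0,0,0],[0,0,0],[0,0,0],[0,0,0]]}'; python3 -c "
from h import *
go([525.2,156.9,67.4],np.radians(99.2))"
```

```text
t: 25.02
ee_pos: [524.2, 156.5, 79.4]
orientation: [-2.036, -2.389, 0.0]
ft_force: [0.4, -0.0, -1.8]
width: 13.9
grasp_force: 30.0
t: 25.43
ee_pos: [524.7, 156.8, 74.3]
orientation: [-2.037, -2.39, -0.004]
ft_force: [-0.2, -0.1, -1.3]
width: 13.7
grasp_force: 30.0
at [524.7 156.8  74.3] lin [0.  0.5 6.9] ang [ 0.001 -0.002 -0.001] rows 0.2
```

The plug has gone about 3 mm in without contact. Lowering further.

```bash
python3 -m pendant '{"grip":[-1,-1,-1,-1,-1],"linear":[[0,0.3,2],[0,0,2],[0,0,2],[0,0,2],[0,0,0]],"angular":[[0,0,0],[0,0,0],[0,0,0],[0,0,0],[0,0,0]]}'; python3 -m pendant '{"grip":[-1,-1,-1],"linear":[[0,0,2],[0,0,0],[0,0,0]],"angular":[[0,0,0],[0,0,0],[0,0,0]]}'; python3 -c "
from h import *
go([525.2,156.9,67.4],np.radians(99.2))"
```

```text
t: 25.85
ee_pos: [524.8, 156.8, 67.2]
orientation: [-2.037, -2.39, -0.003]
ft_force: [-4.5, -1.1, 15.5]
width: 13.8
grasp_force: 30.0
t: 26.1
ee_pos: [524.8, 156.9, 66.4]
orientation: [-2.037, -2.39, -0.003]
ft_force: [-8.4, -3.0, 28.1]
width: 13.6
grasp_force: 30.0
at [524.8 156.9  66.4] lin [-0.   0.4 -1. ] ang [ 0.001 -0.002 -0.001] rows 0.0
```

```bash
python3 -m pendant '{"grip":[-0.3,-0.3,-0.3,-0.3,-0.3,-1,-1,-1,-1,-1],"linear":[[0,0,0],[0,0,0],[0,0,0],[0,0,-15],[0,0,-20],[0,0,-10],[0,0,0],[0,0,0],[0,0,0],[0,0,0]],"angular":[[0,0,0],[0,0,0],[0,0,0],[0,0,0],[0,0,0],[0,0,0],[0,0,0],[0,0,0],[0,0,0],[0,0,0]]}'; python3 -c "
from h import *
go([525,156.9,86],np.radians(99.2))"
```

```text
t: 26.93
ee_pos: [524.1, 156.5, 108.0]
orientation: [-2.037, -2.389, -0.001]
ft_force: [-0.3, 0.2, -0.4]
width: 1.4
grasp_force: 0.0
at [524.1 156.5 108. ] lin [ 0.2  1.  22. ] ang [-0.001 -0.002 -0.002] rows 0.5
```

```bash
python3 -m pendant '{"grip":[-1,-1,-1,-1,-1,-1],"linear":[[0,0.6,10],[0,0,9],[0,0,3],[0,0,2],[0,0,0],[0,0,0]],"angular":[[0,0,0],[0,0,0],[0,0,0],[0,0,0],[0,0,0],[0,0,0]]}'; python3 -m pendant '{"grip":[-1,-1,-1,-1],"linear":[[0,0,2],[0,0,1],[0,0,0],[0,0,0]],"angular":[[0,0,0],[0,0,0],[0,0,0],[0,0,0]]}'
```

```text
t: 27.43
ee_pos: [524.3, 156.5, 85.3]
orientation: [-2.036, -2.389, 0.0]
ft_force: [-6.5, -1.6, 17.5]
width: 0.4
grasp_force: 8.8
t: 27.77
ee_pos: [524.3, 156.6, 85.1]
orientation: [-2.036, -2.389, -0.0]
ft_force: [-15.6, -5.6, 48.1]
width: 0.4
grasp_force: 24.0
```

The ridge top is at 85.1, as expected for fully down. I'll press both ridge ends to confirm it is level.

```bash
python3 -m pendant '{"grip":[-1,-1,-1,-1,-1,-1,-1,-1],"linear":[[0,0,-9],[22,0,0],[0,0,3],[0,0,3],[0,0,3],[0,0,0],[0,0,0],[0,0,0]],"angular":[[0,0,0],[0,0,0],[0,0,0],[0,0,0],[0,0,0],[0,0,0],[0,0,0],[0,0,0]]}'; python3 -m pendant '{"grip":[-1,-1,-1,-1,-1,-1,-1,-1,-1],"linear":[[0,0,-10],[-22,0,0],[-22,0,0],[0,0,4],[0,0,3],[0,0,3],[0,0,0],[0,0,0],[0,0,0]],"angular":[[0,0,0],[0,0,0],[0,0,0],[0,0,0],[0,0,0],[0,0,0],[0,0,0],[0,0,0],[0,0,0]]}'
python3 -m pendant '{"grip":[-1,-1,-1,-1,-1,-1,-1],"linear":[[0,0,-20],[0,0,-40],[0,0,-40],[0,0,-40],[-35,-20,-30],[-35,-20,0],[0,0,0]],"angular":[[0,0,0],[0,0,0],[0,0,0],[0,0,0],[0,0,0],[0,0,0],[0,0,0]]}'
python3 - <<'E'
from h import *
im,c,o=shot('scene','pics/s9.png');cv2.imwrite('pics/s9b.png',cv2.resize(im[100:325,130:430,::-1],(800,600),interpolation=cv2.INTER_CUBIC))
E
```

```text
t: 28.43
ee_pos: [521.8, 179.2, 85.0]
orientation: [-2.037, -2.389, -0.005]
ft_force: [-14.5, 3.3, 44.8]
width: 0.2
grasp_force: 22.1
t: 29.18
ee_pos: [528.7, 133.4, 85.0]
orientation: [2.036, 2.392, -0.001]
ft_force: [-12.4, -15.9, 48.7]
width: 0.7
grasp_force: 24.3
t: 29.77
ee_pos: [501.0, 62.5, 247.2]
orientation: [2.04, 2.389, 0.001]
ft_force: [-0.3, -0.4, -0.6]
width: 0.2
grasp_force: 0.0
```

View pics/s9b.png

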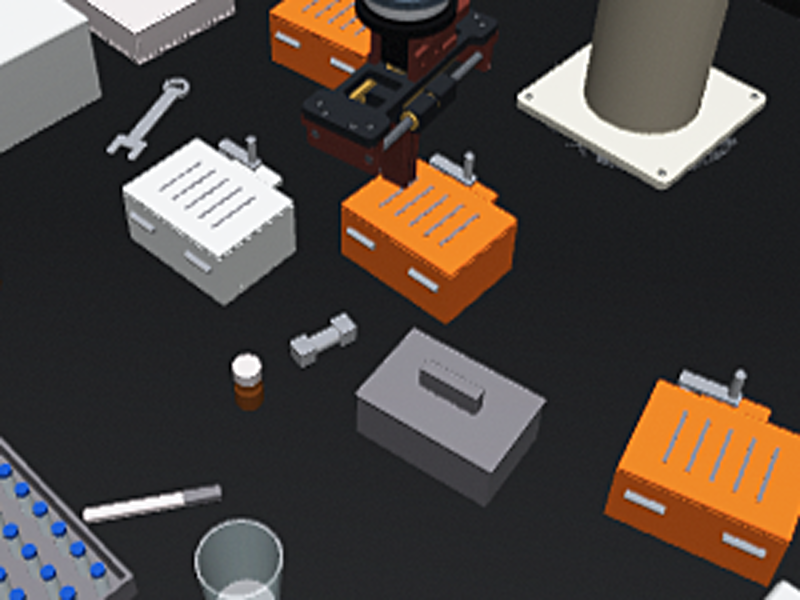

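The heater at (210,220) is shut, with the latch across the tab at (240,150). The lid sits level on the box at (450,410), and the nearby bystander items are where they were. Handing in.

```bash
python3 -c "
from workcell import ctrl
print(ctrl.close_job())"
```

```text
the job is handed in; nothing more can be done
None
```

The job is handed in at about 30 s of the 72 s allowed: the column is in the heater notches, the cover is shut, the latch is against its end stop, and the lid is pressed level (ridge at 85 mm at centre and both ends); `close_job` returned no verdict.

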